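# Basket ready over the ultrasonic cleaner

### The arm

A 7-joint arm with a two-finger parallel gripper is mounted at the origin on the work surface. World frame = base frame: x ahead of the robot, y to its left, z up, the work surface at z = 0. Lengths are in m, angles in rad, forces in N, time in s.
With the tool pointing down it reaches from about 0.35 to 0.9 m from the base axis. Payload 8.1 kg.
Tool frame: the origin (TCP) lies midway between the tips of the shut fingers; the grasp point (between the pads) lies arm.hold_point_z behind it (arm.hold_point_z is the distance from the TCP to the grasp point, in m); z points along the fingers, x is the direction in which the jaws open and shut, and the axes are right-handed (so a half turn about z gives the same grasp; the last joint's range is limited). The gripper opens to 92 mm and grips with 3 to 60 N. Pads are 19 mm wide; open, the fingers measure 130 mm over their backs; the gripper's body (75 mm by 190 mm) begins 47 mm behind the grasp point.
Start: joints at [1.097, 0.434, 0.025, 1.573, -0.012, 1.134, -0.075], TCP at [0.226, -0.583, 0.227] pointing down, gripper open.
Joint ranges: [-2.62, 2.62], [-0.44, 2.09], [-1.27, 1.32], [0.08, 2.57], [-1.32, 4.46], [0.12, 2], [-2.74, 2.74]. Speed limits (rad/s): [2.22, 2.22, 3.01, 3.01, 3.14, 3.14, 3.14].

### API

Orientations are given as a rotation vector (axis times angle).
In Python, from cell import arm gives the robot as it stands.
- The arm moves only by the shell command python3 -m pendant 'ROWS' [FORCE]. ROWS is JSON, a list of rows, each an object with "dp": the shift along the tool's x, y, z in m, a list of three; "rotation": the turn, a rotation vector about the tool's x, y, z in rad, a list of three; "fingers": the closure, from -1 (fully open) to 1 (shut). In form: [{"dp": [x, y, z], "rotation": [rx, ry, rz], "fingers": fingers}, ...]. A call has 1 to 20 rows; each row is the pose to reach, as a shift and turn from the pose measured when the call began, along the tool's axes at that moment; what a row does not reach only later rows make up. A row lasts 1/8 s, in which the tool goes at most 62.5 mm and 10.7 degrees, less where a joint would pass 70% of its speed; a pose out of reach is approached as far as the arm can. A call with a gripper value outside its range is refused whole. The fingers move at their own pace and stop on an object; FORCE is the grip in N (left out, the last holds). Time passes only in rows, so rows that repeat a pose let the fingers close. It gives the time, the measured TCP pose, the force and the opening at its end, in the units of the state.
- arm.observe(): the state, without advancing time (a new reading comes with each control period).
- arm.get_image(name): name is "side" or "top"; returns the picture (400x640x3 uint8, blue, green, red); there is no depth.
- arm.camera_params(name): a dict with "camera_matrix" (3x3 intrinsics, pixels), "rvec" (rotation vector, rad) and "tvec" (3), from world to camera coordinates, as OpenCV has them. Camera axes: x right, y down, z forward; pixel columns grow to the right and rows downward; lengths in m; the calibration is good to about 2 mm. A picture is of the moment at which its call begins. camera_params takes no time and is no camera call.
- arm.sign_off(): hands the job in, once; it reports no verdict.
The state is a dict: "clock": time; "joints": joint angles; "dq": joint speeds; "joint_efforts": joint torques, N m; "position": TCP position; "ee_rot": TCP orientation; "force": force on the tool from outside, world axes, zero at the start; "ft_torque": the same for the moment, N m; "width": opening from 0.0 (shut) to 1.0 (fully open).
Only numpy, scipy, OpenCV 4.12 (cv2) and the standard library are available. Lean on these libraries where they do the work, as an engineer would, in place of code of your own. Each camera call takes 0.05 s, during which the arm holds its last target.

### The job

Get the basket of spectacle parts ready over the ultrasonic cleaner: lift the cleaner's loose lid off by its knob and set it down flat, knob up, in the middle of the bare rubber mat and let go of it; then pick the wire basket up by its handle and carry it level, clear of the tool racks, to the open tank. Finish while still holding the basket still, about 2 cm above the tank's rim and touching nothing, centred on the opening with its long sides parallel to the tank's long sides, so that it could drop straight in. Leave everything else on the bench where it is.

Things in the scene. Friction and masses are not known exactly. Their poses are not given: they have to be found in the camera images.
- tank_mouth (a point): centre of the tank's opening, level with the rim, on the ultrasonic cleaner: a steel box fixed to the bench, 190 (x) x 160 (y) x 130 tall, black control panel on its -x face. Opening 150 (x) x 120 (y), 110 deep, walls 20 thick. x runs along the long sides, z up. At the start the lid covers it. The point is 130 above the bench. Sizes in mm
- lid_mid (a point): the cleaner's loose steel lid, half-way up on its axis. Plate 172 (x) x 142 (y) x 8; under it a locating plug 138 x 108 x 8 that sits with 6 play in the tank's mouth; in the middle above it a black knob: head 30 diameter and 22 tall on a stem 14 diameter and 14 tall. Total height 52, this point 26 above the plug's underside; the knob head's centre is 15 above this point, the plate's top 10 below it. About 0.25 kg. x along its long side, z up. Sizes in mm
- mat_top (a point): centre of the top of a bare dark rubber mat fixed flat on the bench, 200 (x) x 170 (y) x 4 thick, for the lid; z up. Sizes in mm
- basket_mid (a point): the steel wire basket, half-way up at its centre. Basket 110 (x) x 70 (y), walls 42 tall; a black handle bar along x over its middle, on a flat post at each end: bar 108 long, 12 wide (y), 18 tall, its centre 39 above this point, its top 48 above; the bottom of the basket is 48 below. About 0.35 kg; spectacle temples are fastened inside. Stands at the start on a plywood board 160 x 120 x 12. x along its long side, z up. Sizes in mm
- lid: the same lid; origin at the centre of the plug's underside. Sizes in mm
- basket: the same basket; origin at the centre of its underside. Sizes in mm
- cleaner: the same cleaner; origin at the centre of its underside. Sizes in mm
- rack_a: wooden tool rack fixed to the bench, block 170 (x) x 40 (y) x 55 tall with five tool handles standing in it, the tallest to 115 above the bench; origin at the centre of its underside. One of two that stand between the cleaner, mat and basket places. Sizes in mm
- rack_b: wooden tool rack fixed to the bench, block 170 (x) x 40 (y) x 55 tall with five tool handles standing in it, the tallest to 115 above the bench; origin at the centre of its underside. One of two that stand between the cleaner, mat and basket places. Sizes in mm
- spray: capped cleaner bottle, 48 diameter, 140 tall, loose, to be left alone. Sizes in mm
- jar: small glass screw jar with steel cap, 48 diameter, 55 tall, loose, to be left alone. Sizes in mm
- wheel: grey felt polishing wheel lying flat, 64 diameter, 18 thick, loose, to be left alone. Sizes in mm
- mug: white mug, 76 diameter, 85 tall, loose, to be left alone. Sizes in mm
- driver: screwdriver lying on the bench, loose, to be left alone. Sizes in mm
- frame: brown spectacle front lying on the bench, about 44 x 122 x 7, loose, to be left alone. Sizes in mm
Not all that is in view belongs to the job. What is shaped like the basket but purple is not meant. What is shaped like the lid but yellow is not meant.

How it is judged:
By the outcome, as a careful person would: the job done as asked, in the order asked, and still so for the second after the job is handed in, while the arm keeps its last pose, push and grip.
It also fails if it takes over 72 s, if anything falls off the work surface, if the arm or the gripper's body presses on something with over 40 N, if the wrist force passes 120 N, or if a joint passes its speed limit or range.

## Working session

There is one attempt and no reset: what is moved stays moved. The work goes in short steps, Python scripts to look and compute and a shell command to move; the robot and the scene stay as the last step left them, time stands still between calls to the robot, and variables do not carry over. Pictures are saved under pics/ and viewed, and the job is handed in when it is done.

```bash
ls; mkdir -p pics; python3 - <<'E'
from cell import arm
import cv2
print(arm.observe()); print(arm.hold_point_z)
for n in("side","top"):
    cv2.imwrite(f"pics/{n}0.png",arm.get_image(n)); print(n,arm.camera_params(n))
E
```

```text
pics
{'clock': 0.0, 'joints': array([ 1.09741966,  0.43524705,  0.02496314,  1.5741076 , -0.01157692,
        1.13400879, -0.07511846]), 'dq': array([ 4.43117559e-04,  9.01265865e-04, -2.13620421e-03, -8.62847790e-05,
        6.27895765e-04,  9.19101687e-04,  1.61899577e-03]), 'joint_efforts': array([-1.14885705e-03, -6.67854023e+01,  9.84399877e-01, -3.14460611e+01,
       -6.06582407e-02,  4.31160873e-02,  1.23267605e-04]), 'position': array([ 0.22621614, -0.58206288,  0.22592586]), 'ee_rot': array([-2.59214630e+00,  1.77355270e+00,  2.24265051e-03]), 'force': array([ 0.00078239, -0.0811769 ,  0.25094943]), 'ft_torque': array([0.01563393, 0.01122399, 0.05647573]), 'width': 1.001229587614347}
0.0188
side {'camera_matrix': array([[449.71648833,   0.        , 324.12606617],
       [  0.        , 449.71648833, 203.27385622],
       [  0.        ,   0.        ,   1.        ]]), 'rvec': array([ 0.71269619, -2.52444896,  1.27492481]), 'tvec': array([0.41484914, 0.24324083, 1.21441683])}
top {'camera_matrix': array([[443.1473055 ,   0.        , 317.01591011],
       [  0.        , 443.1473055 , 197.64433641],
       [  0.        ,   0.        ,   1.        ]]), 'rvec': array([ 2.11627259, -2.16911469,  0.17277375]), 'tvec': array([0.00823243, 0.4926528 , 1.29258865])}
```

View pics/top0.png

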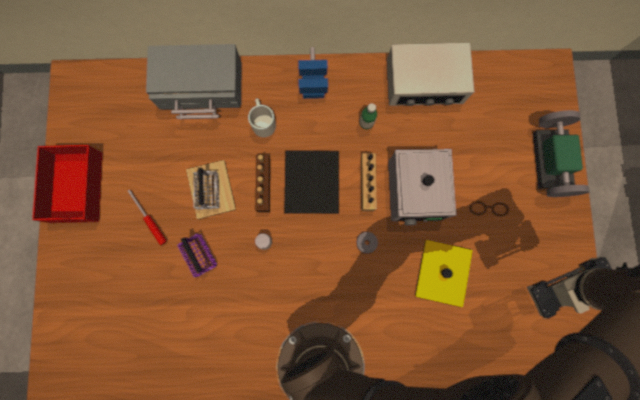

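View pics/side0.png

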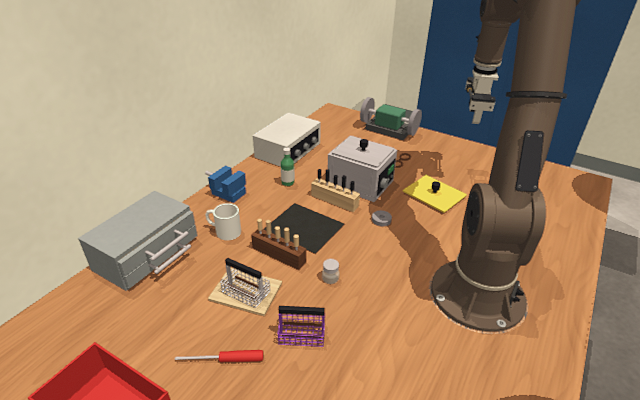

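The top view shows the steel lid's knob at about (428,180), the mat at (312,182), the racks at (263,182) and (369,181), and the real basket on its board at (208,188). The purple basket and yellow lid are decoys. I'll zoom in next.

```bash
cat > h.py <<'E'
import numpy as np,cv2
from cell import arm
from scipy.spatial.transform import Rotation as R
def cam(n):
    p=arm.camera_params(n);return np.array(p["camera_matrix"]),R.from_rotvec(np.ravel(p["rvec"])).as_matrix(),np.ravel(p["tvec"])
def ray(n,u,v):
    K,Rm,t=cam(n);d=Rm.T@np.linalg.solve(K,[u,v,1]);return -Rm.T@t,d
def onz(n,u,v,z):
    o,d=ray(n,u,v);return o+d*(z-o[2])/d[2]
def proj(n,P):
    p=arm.camera_params(n);return cv2.projectPoints(np.array(P,float).reshape(-1,3),np.ravel(p["rvec"]),np.ravel(p["tvec"]),np.array(p["camera_matrix"]),None)[0].reshape(-1,2)
def tri(uvt,uvs):
    A=[];b=[]
    for n,(u,v) in(("top",uvt),("side",uvs)):
        o,d=ray(n,u,v);d/=np.linalg.norm(d);M=np.eye(3)-np.outer(d,d);A.append(M);b.append(M@o)
    return np.linalg.lstsq(np.vstack(A),np.hstack(b),rcond=None)[0]
def crop(src,out,x,y,w,h,s):
    i=cv2.imread(src)[y:y+h,x:x+w];cv2.imwrite(out,cv2.resize(i,None,fx=s,fy=s,interpolation=cv2.INTER_CUBIC))
E
python3 - <<'E'
from h import *
crop("pics/top0.png","pics/c1.png",380,130,100,100,6)
crop("pics/top0.png","pics/c2.png",170,140,180,90,4)
crop("pics/side0.png","pics/c3.png",300,120,130,100,6)
crop("pics/side0.png","pics/c4.png",190,220,130,100,6)
E
```

```text
(no output)
```

View pics/c1.png

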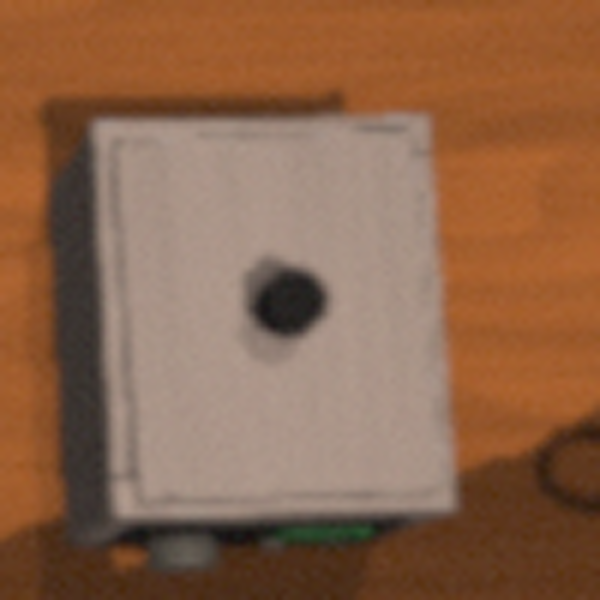

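View pics/c2.png

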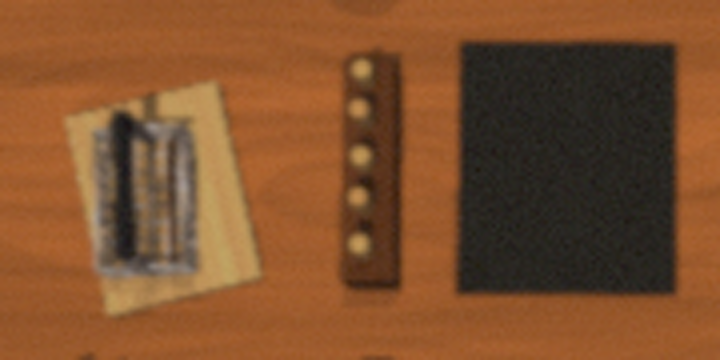

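View pics/c3.png

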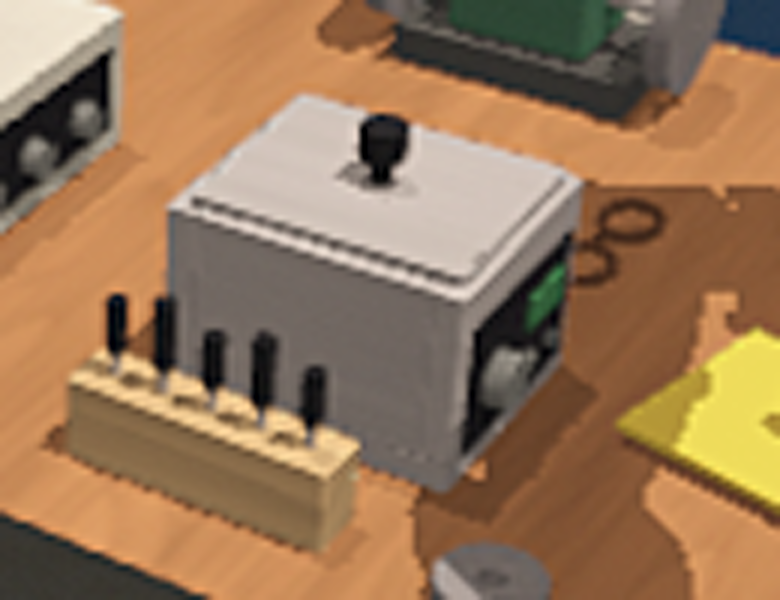

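View pics/c4.png

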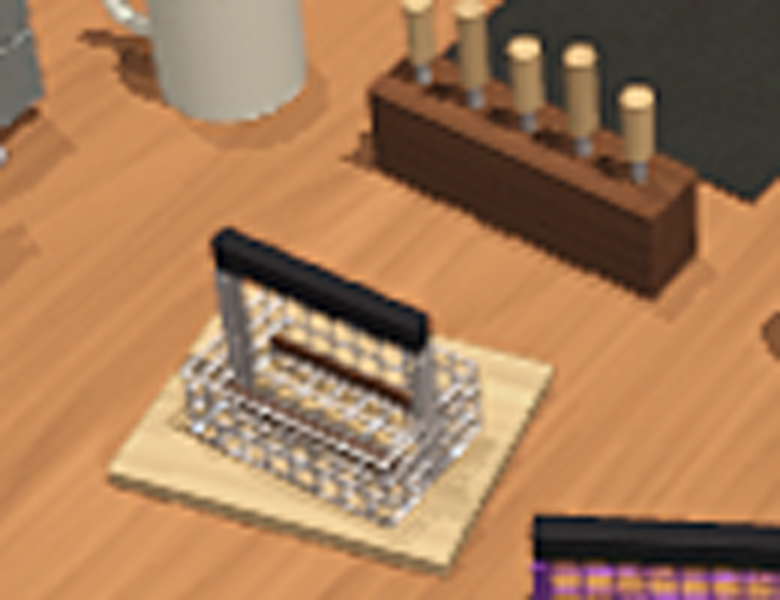

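The crops show the rim corners in c1 at (95,120), (428,116), (458,512) and (115,515), and the knob at (288,301). In c2 the handle runs along (123,120)–(123,255) and the mat spans (461,43)–(677,293).

```bash
cat >> h.py <<'E'
def un(c,x,y,s): return ((c[0]+.5)/s-.5+x,(c[1]+.5)/s-.5+y)
E
python3 - <<'E'
from h import *
np.set_printoptions(precision=4,suppress=True)
c=[onz("top",*un(p,380,130,6),.13) for p in((95,120),(428,116),(458,512),(115,515))]
print("rim",np.array(c),np.mean(c,0),np.linalg.norm(c[0]-c[1]),np.linalg.norm(c[1]-c[2]),[np.degrees(np.arctan2(*(c[i]-c[j])[[1,0]])) for i,j in((0,3),(1,2))], np.degrees(np.arctan2(-(c[1]-c[0])[0],(c[0]-c[1])[1])))
c=[onz("side",*un(p,300,120,6),.13) for p in((298,95),(168,210),(580,183),(462,298))]
print("rim side",np.array(c),np.mean(c,0))
print("knob top",onz("top",*un((291,301),380,130,6),.174), "side",onz("side",*un((385,125),300,120,6),.174), onz("side",*un((384,143),300,120,6),.163), 'tri',tri(un((290,301),380,130,6),un((384,143),300,120,6)))
c=[onz("top",*un(p,170,140,4),.004) for p in((461,43),(674,43),(677,293),(459,292))]
print("mat",np.array(c),np.mean(c,0))
c=[onz("top",*un(p,170,140,4),.012) for p in((65,116),(218,82),(262,274),(107,315))]
print("board",np.array(c),np.mean(c,0))
c=[onz("top",*un(p,170,140,4),.108) for p in((121,114),(123,259))]
print("bar top",np.array(c),np.mean(c,0),np.linalg.norm(c[0]-c[1]))
c=[onz("side",*un(p,190,220,6),.108) for p in((225,236),(415,325))]
print("bar side",np.array(c),np.mean(c,0),np.linalg.norm(c[0]-c[1]))
for n,(x,y,s),pts,z in(("top",(170,140,4),((95,125),(190,122),(197,275),(98,275)),.054),):
  c=[onz(n,*un(p,x,y,s),z) for p in pts];print("basket rim",np.array(c),np.mean(c,0))
c=[onz("top",*un(p,170,140,4),.115) for p in((361,70),(359,245))];print("rack tips",np.array(c))
E
```

```text
rim [[ 0.6112 -0.2296  0.13  ]
 [ 0.6094 -0.3878  0.13  ]
 [ 0.4203 -0.3881  0.13  ]
 [ 0.4228 -0.229   0.13  ]] [ 0.516  -0.3086  0.13  ] 0.1581388015874418 0.18906827917280328 [np.float64(-0.18181925052779635), np.float64(0.10327896367943885)] 0.6676818686878393
rim side [[ 0.6089 -0.3816  0.13  ]
 [ 0.6056 -0.2204  0.13  ]
 [ 0.4198 -0.3764  0.13  ]
 [ 0.4236 -0.2263  0.13  ]] [ 0.5145 -0.3012  0.13  ]
knob top [ 0.5132 -0.3054  0.174 ] side [ 0.513  -0.3032  0.174 ] [ 0.5124 -0.3024  0.163 ] tri [ 0.5158 -0.3091  0.1589]
mat [[ 0.6505  0.0928  0.004 ]
 [ 0.6464 -0.0741  0.004 ]
 [ 0.4492 -0.07    0.004 ]
 [ 0.4541  0.097   0.004 ]] [0.55   0.0114 0.004 ]
board [[0.5976 0.3991 0.012 ]
 [0.6217 0.2811 0.012 ]
 [0.4706 0.2464 0.012 ]
 [0.442  0.364  0.012 ]] [0.533  0.3226 0.012 ]
bar top [[0.5758 0.3308 0.108 ]
 [0.4705 0.3277 0.108 ]] [0.5232 0.3292 0.108 ] 0.10528518687196892
bar side [[0.5741 0.3355 0.108 ]
 [0.4735 0.3345 0.108 ]] [0.5238 0.335  0.108 ] 0.1005911370784552
basket rim [[0.5804 0.3642 0.054 ]
 [0.581  0.2932 0.054 ]
 [0.4653 0.2869 0.054 ]
 [0.467  0.3599 0.054 ]] [0.5234 0.326  0.054 ]
rack tips [[0.6023 0.1576 0.115 ]
 [0.4754 0.1596 0.115 ]]
```

```bash
cat >> h.py <<'E'
def go(p,yaw):  # yaw of tool x in world, deg, tool pointing down
    s=arm.observe();R0=R.from_rotvec(np.ravel(s["ee_rot"]))
    T=R.from_euler('z',yaw,degrees=True)*R.from_euler('x',180,degrees=True)
    dp=R0.inv().apply(np.array(p)-s["position"]);r=(R0.inv()*T).as_rotvec()
    print("t",round(s["clock"],2),"pos",np.round(s["position"],4),"yaw",np.round((R0).as_euler('ZYX',degrees=True),2),"w",round(float(s["width"])*92,1),"F",np.round(s["force"],1))
    print("  dp",np.round(dp,4),"rot",np.round(r,4))
E
python3 - <<'E'
from h import *
go([.514,-.306,.235],0)
E
```

```text
t 0.1 pos [ 0.2263 -0.5821  0.226 ] yaw [-6.8760e+01  8.0000e-02  1.7999e+02] w 92.1 F [ 0.6 -0.1  0.4]
  dp [-0.1531 -0.3682 -0.0088] rot [-7.0000e-04  1.3000e-03 -1.2001e+00]
```

```bash
python3 -m pendant '[{"dp":[-0.005,-0.012,-0.003],"rotation":[0,0,-0.05],"fingers":-1},{"dp":[-0.018,-0.045,-0.009],"rotation":[0,0,-0.17],"fingers":-1},{"dp":[-0.035,-0.085,-0.009],"rotation":[0,0,-0.3],"fingers":-1},{"dp":[-0.053,-0.127,-0.009],"rotation":[0,0,-0.45],"fingers":-1},{"dp":[-0.07,-0.17,-0.009],"rotation":[0,0,-0.6],"fingers":-1},{"dp":[-0.088,-0.212,-0.009],"rotation":[0,0,-0.75],"fingers":-1},{"dp":[-0.106,-0.255,-0.009],"rotation":[0,0,-0.9],"fingers":-1},{"dp":[-0.124,-0.298,-0.009],"rotation":[0,0,-1.02],"fingers":-1},{"dp":[-0.14,-0.337,-0.009],"rotation":[0,0,-1.12],"fingers":-1},{"dp":[-0.15,-0.36,-0.009],"rotation":[0,0,-1.18],"fingers":-1},{"dp":[-0.1531,-0.3682,-0.0088],"rotation":[-0.0007,0.0013,-1.2],"fingers":-1},{"dp":[-0.1531,-0.3682,-0.0088],"rotation":[-0.0007,0.0013,-1.2],"fingers":-1},{"dp":[-0.1531,-0.3682,-0.0088],"rotation":[-0.0007,0.0013,-1.2],"fingers":-1}]'
python3 - <<'E'
from h import *
go([.514,-.306,.147],0)
for n in("side","top"): cv2.imwrite(f"pics/{n}1.png",arm.get_image(n))
p=arm.observe()["position"]
print(proj("side",[p,[p[0]-.046,p[1],p[2]],[p[0]+.046,p[1],p[2]]]),proj("side",[.514,-.306,.174]))
crop("pics/side1.png","pics/c5.png",300,50,130,130,6)
crop("pics/top1.png","pics/c6.png",380,120,120,100,6)
E
```

```text
clock: 1.72
position: [0.5128, -0.3077, 0.2349]
ee_rot: [3.141, -0.005, -0.001]
force: [-0.9, -1.3, -1.0]
width: 1.002
t 1.73 pos [ 0.5128 -0.3077  0.2349] yaw [-1.8000e-01  5.0000e-02  1.7996e+02] w 92.1 F [-0.9 -1.3 -1. ]
  dp [ 0.0013 -0.0017  0.0879] rot [ 0.0007  0.0008 -0.0032]
[[365.61560232 123.65828879]
 [378.1500785  127.14326996]
 [353.38914872 120.25894765]] [[363.85688316 140.00828388]]
```

View pics/c5.png

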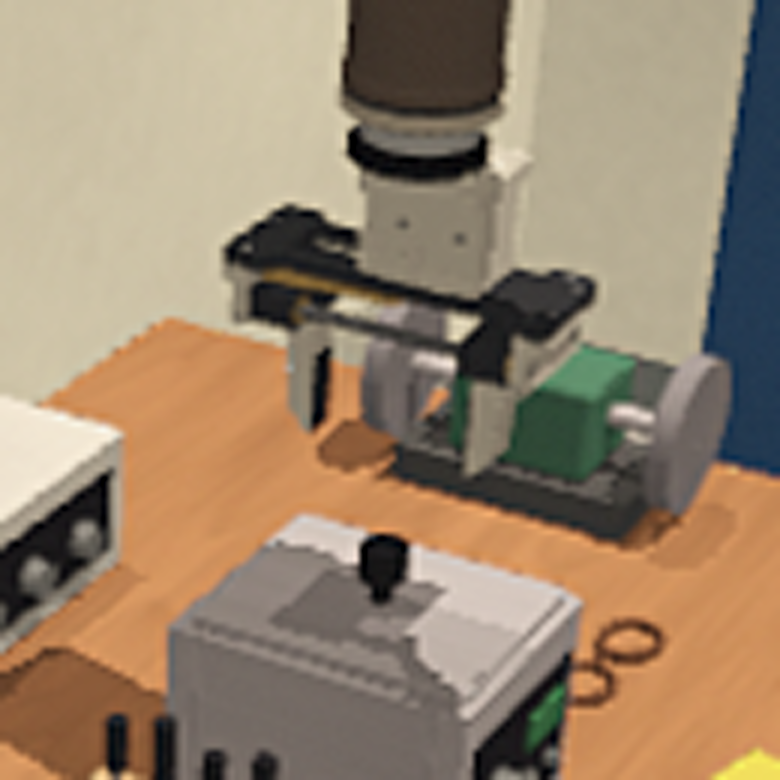

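View pics/c6.png

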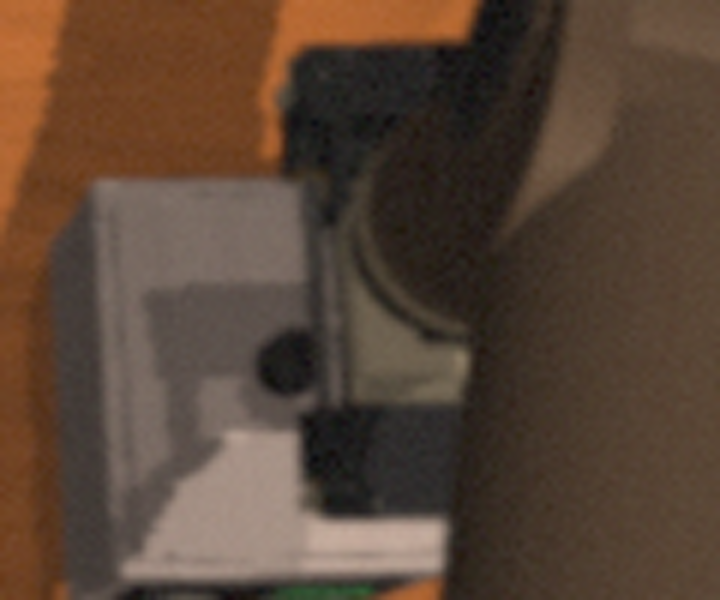

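The side view shows the finger tips straddling the knob's axis at crop (313,430) and (475,475). The knob top is at (384,545), within a pixel of the prediction. I'll descend and grip.

```bash
python3 -m pendant '[{"dp":[0.001,-0.002,0.01],"rotation":[0,0,-0.003],"fingers":-1},{"dp":[0.001,-0.002,0.03],"rotation":[0,0,-0.003],"fingers":-1},{"dp":[0.001,-0.002,0.052],"rotation":[0,0,-0.003],"fingers":-1},{"dp":[0.001,-0.002,0.072],"rotation":[0,0,-0.003],"fingers":-1},{"dp":[0.001,-0.002,0.083],"rotation":[0,0,-0.003],"fingers":-1},{"dp":[0.001,-0.002,0.088],"rotation":[0,0,-0.003],"fingers":-1},{"dp":[0.001,-0.002,0.088],"rotation":[0,0,-0.003],"fingers":-1},{"dp":[0.001,-0.002,0.088],"rotation":[0,0,-0.003],"fingers":0},{"dp":[0.001,-0.002,0.088],"rotation":[0,0,-0.003],"fingers":0.2},{"dp":[0.001,-0.002,0.088],"rotation":[0,0,-0.003],"fingers":1},{"dp":[0.001,-0.002,0.088],"rotation":[0,0,-0.003],"fingers":1},{"dp":[0.001,-0.002,0.088],"rotation":[0,0,-0.003],"fingers":1},{"dp":[0.001,-0.002,0.088],"rotation":[0,0,-0.003],"fingers":1}]' 30
python3 - <<'E'
from h import *
go([.514,-.306,.265],0)
E
```

```text
clock: 3.45
position: [0.514, -0.3054, 0.147]
ee_rot: [3.141, 0.001, -0.001]
force: [-0.2, 0.0, -0.7]
width: 0.394
t 3.45 pos [ 0.514  -0.3054  0.147 ] yaw [2.0000e-02 3.0000e-02 1.7997e+02] w 36.2 F [-0.2  0.  -0.7]
  dp [-0.      0.0006 -0.118 ] rot [0.0005 0.0005 0.0004]
```

```bash
python3 -m pendant '[{"dp":[0,0,0],"rotation":[0,0,0],"fingers":1},{"dp":[0,0,0],"rotation":[0,0,0],"fingers":1},{"dp":[0,0,0],"rotation":[0,0,0],"fingers":1},{"dp":[0,0,0],"rotation":[0,0,0],"fingers":1}]' 30
```

```text
clock: 3.95
position: [0.5139, -0.3054, 0.147]
ee_rot: [3.141, 0.0, -0.001]
force: [0.2, 0.4, 0.6]
width: 0.321
```

Gripped at 29.5 mm, which matches the knob head. I'll lift.

```bash
python3 -m pendant '[{"dp":[0,0,-0.004],"rotation":[0,0,0],"fingers":1},{"dp":[0,0,-0.01],"rotation":[0,0,0],"fingers":1},{"dp":[0,0,-0.02],"rotation":[0,0,0],"fingers":1},{"dp":[0,0,-0.032],"rotation":[0,0,0],"fingers":1},{"dp":[0,0,-0.046],"rotation":[0,0,0],"fingers":1},{"dp":[0,0,-0.06],"rotation":[0,0,0],"fingers":1},{"dp":[0,0,-0.072],"rotation":[0,0,0],"fingers":1},{"dp":[0,0,-0.08],"rotation":[0,0,0],"fingers":1},{"dp":[0,0,-0.083],"rotation":[0,0,0],"fingers":1},{"dp":[0,0,-0.083],"rotation":[0,0,0],"fingers":1}]' 30
python3 - <<'E'
from h import *
go([.55,.0115,.23],-1.3)
for n in("side","top"): cv2.imwrite(f"pics/{n}2.png",arm.get_image(n))
E
```

```text
clock: 5.2
position: [0.514, -0.3054, 0.2299]
ee_rot: [3.141, 0.0, -0.001]
force: [-0.3, -0.1, -2.4]
width: 0.317
t 5.2 pos [ 0.514  -0.3054  0.2299] yaw [2.0000e-02 4.0000e-02 1.7998e+02] w 29.1 F [-0.3 -0.1 -2.4]
  dp [ 3.610e-02 -3.169e-01 -3.000e-04] rot [0.0004 0.0006 0.023 ]
```

View pics/side2.png

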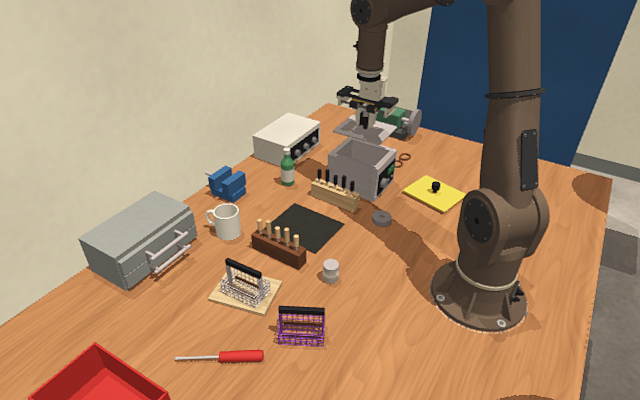

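The lid is held level at (362,130) and the tank below is open at (362,155). Next, carry it to the mat.

```bash
python3 -m pendant '[{"dp":[0.001,-0.006,-0.001],"rotation":[0,0,0.001],"fingers":1},{"dp":[0.003,-0.022,-0.002],"rotation":[0,0,0.002],"fingers":1},{"dp":[0.006,-0.05,-0.002],"rotation":[0,0,0.004],"fingers":1},{"dp":[0.009,-0.083,-0.002],"rotation":[0,0,0.006],"fingers":1},{"dp":[0.013,-0.117,-0.002],"rotation":[0,0,0.009],"fingers":1},{"dp":[0.017,-0.151,-0.002],"rotation":[0,0,0.012],"fingers":1},{"dp":[0.021,-0.185,-0.002],"rotation":[0,0,0.015],"fingers":1},{"dp":[0.025,-0.219,-0.002],"rotation":[0,0,0.017],"fingers":1},{"dp":[0.029,-0.252,-0.002],"rotation":[0,0,0.019],"fingers":1},{"dp":[0.032,-0.281,-0.002],"rotation":[0,0,0.021],"fingers":1},{"dp":[0.034,-0.302,-0.001],"rotation":[0,0,0.022],"fingers":1},{"dp":[0.036,-0.313,0],"rotation":[0,0,0.023],"fingers":1},{"dp":[0.036,-0.317,0],"rotation":[0,0,0.023],"fingers":1},{"dp":[0.036,-0.317,0],"rotation":[0,0,0.023],"fingers":1},{"dp":[0.036,-0.317,0],"rotation":[0,0,0.023],"fingers":1}]' 30
python3 - <<'E'
from h import *
go([.55,.0115,.03],-1.3)
for n in("side","top"): cv2.imwrite(f"pics/{n}3.png",arm.get_image(n))
crop("pics/top3.png","pics/c7.png",370,130,110,100,6)
crop("pics/top3.png","pics/c8.png",240,130,150,110,5)
E
```

```text
clock: 7.18
position: [0.5496, 0.0107, 0.2294]
ee_rot: [3.141, -0.038, -0.002]
force: [0.6, -0.3, -2.7]
width: 0.32
t 7.17 pos [0.5496 0.0107 0.2294] yaw [-1.3800e+00  8.0000e-02  1.7997e+02] w 29.4 F [ 0.6 -0.3 -2.7]
  dp [ 0.0006 -0.001   0.1994] rot [ 0.0006  0.0014 -0.0014]
```

View pics/c7.png

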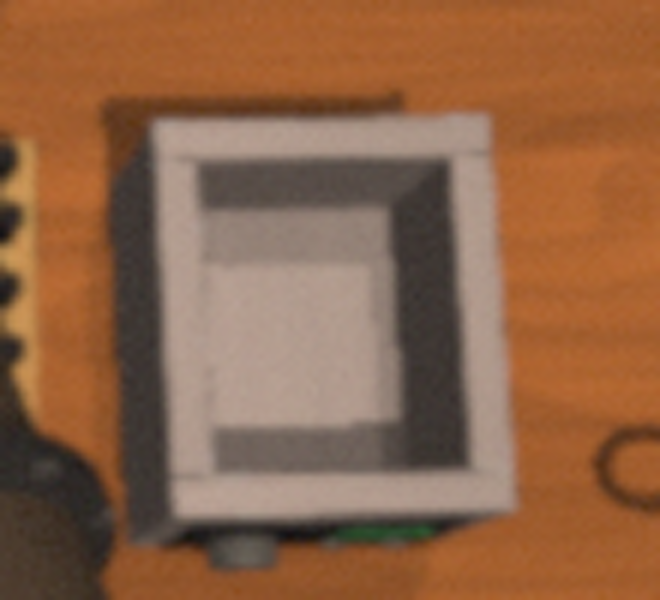

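View pics/c8.png

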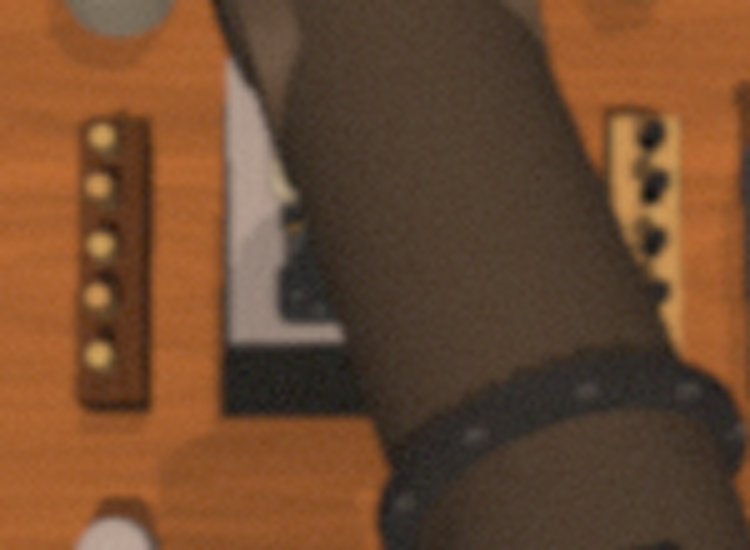

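View pics/side3.png

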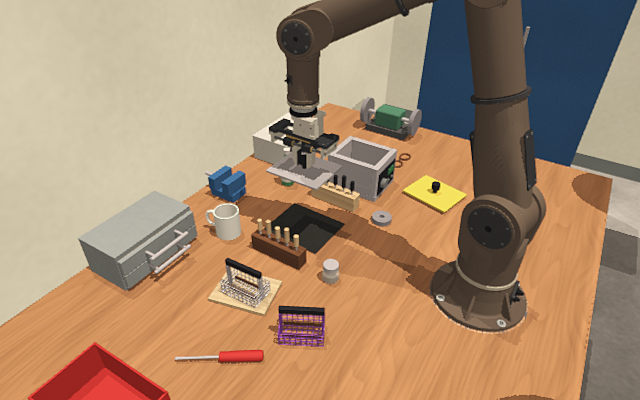

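The tank is fully open: inner corners in c7 are at (198,160), (450,158), (470,468) and (215,472). The lid hangs level over the mat, and the lowering path between the racks is clear.

```bash
python3 -m pendant '[{"dp":[0.001,-0.001,0.008],"rotation":[0,0.001,-0.001],"fingers":1},{"dp":[0.001,-0.001,0.025],"rotation":[0,0.001,-0.001],"fingers":1},{"dp":[0.001,-0.001,0.05],"rotation":[0,0.001,-0.001],"fingers":1},{"dp":[0.001,-0.001,0.077],"rotation":[0,0.001,-0.001],"fingers":1},{"dp":[0.001,-0.001,0.104],"rotation":[0,0.001,-0.001],"fingers":1},{"dp":[0.001,-0.001,0.13],"rotation":[0,0.001,-0.001],"fingers":1},{"dp":[0.001,-0.001,0.154],"rotation":[0,0.001,-0.001],"fingers":1},{"dp":[0.001,-0.001,0.172],"rotation":[0,0.001,-0.001],"fingers":1},{"dp":[0.001,-0.001,0.184],"rotation":[0,0.001,-0.001],"fingers":1},{"dp":[0.001,-0.001,0.191],"rotation":[0,0.001,-0.001],"fingers":1},{"dp":[0.001,-0.001,0.195],"rotation":[0,0.001,-0.001],"fingers":1},{"dp":[0.001,-0.001,0.197],"rotation":[0,0.001,-0.001],"fingers":1},{"dp":[0.001,-0.001,0.198],"rotation":[0,0.001,-0.001],"fingers":1},{"dp":[0.001,-0.001,0.198],"rotation":[0,0.001,-0.001],"fingers":1}]' 30
python3 - <<'E'
from h import *
np.set_printoptions(precision=4,suppress=True)
go([.55,.0115,.029],-1.3)
cv2.imwrite("pics/side4.png",arm.get_image("side"))
crop("pics/side4.png","pics/c9.png",230,140,140,120,5)
c=[onz("top",*un(p,370,130,6),.13) for p in((198,160),(450,158),(470,468),(215,472))]
print(np.array(c),np.mean(c,0))
c=[onz("top",*un(p,370,130,6),.13) for p in((155,120),(490,116),(517,512),(174,515))]
print(np.array(c),np.mean(c,0))
E
```

```text
clock: 9.02
position: [0.5506, 0.0117, 0.0316]
ee_rot: [3.141, -0.036, 0.0]
force: [0.4, 0.1, -1.9]
width: 0.321
t 9.03 pos [0.5506 0.0117 0.0316] yaw [ -1.32  -0.01 179.98] w 29.5 F [ 0.4  0.1 -1.9]
  dp [-0.0006  0.0002  0.0026] rot [ 0.0004 -0.0001 -0.0003]
[[ 0.5913 -0.249   0.13  ]
 [ 0.5894 -0.3683  0.13  ]
 [ 0.4414 -0.3673  0.13  ]
 [ 0.4424 -0.2487  0.13  ]] [ 0.5161 -0.3083  0.13  ]
[[ 0.6112 -0.2296  0.13  ]
 [ 0.6094 -0.3887  0.13  ]
 [ 0.4203 -0.3876  0.13  ]
 [ 0.4228 -0.2286  0.13  ]] [ 0.516  -0.3086  0.13  ]
```

View pics/c9.png

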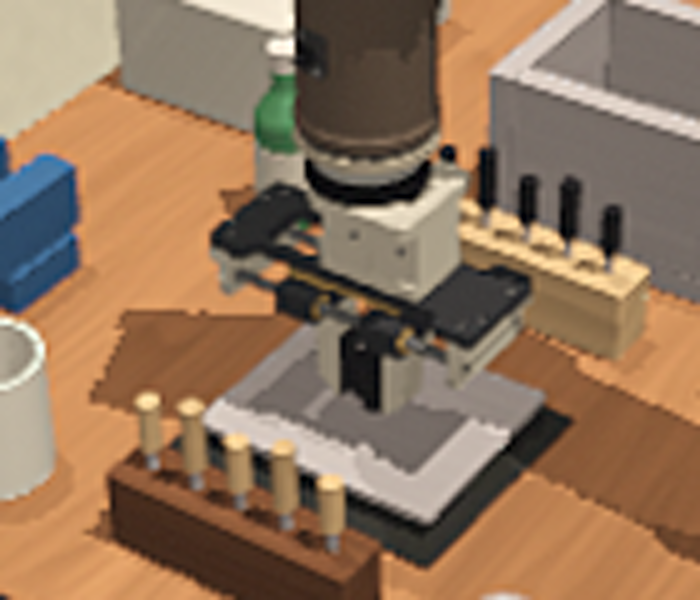

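The lid is just above the mat, level and centred. I'll ease it down the last 3 mm.

```bash
python3 -m pendant '[{"dp":[-0.0005,0,0.001],"rotation":[0,0,0],"fingers":1},{"dp":[-0.0005,0,0.002],"rotation":[0,0,0],"fingers":1},{"dp":[-0.0005,0,0.003],"rotation":[0,0,0],"fingers":1},{"dp":[-0.0005,0,0.003],"rotation":[0,0,0],"fingers":1},{"dp":[-0.0005,0,0.003],"rotation":[0,0,0],"fingers":1}]' 30
```

```text
clock: 9.7
position: [0.5501, 0.0118, 0.0289]
ee_rot: [3.141, -0.036, 0.0]
force: [-2.2, -1.3, 5.9]
width: 0.317
```

Contact confirmed: Fz went from -2 to +6 N. I'll release.

```bash
python3 -m pendant '[{"dp":[0,0,-0.0005],"rotation":[0,0,0],"fingers":0.2},{"dp":[0,0,-0.0005],"rotation":[0,0,0],"fingers":0},{"dp":[0,0,-0.0005],"rotation":[0,0,0],"fingers":-0.5},{"dp":[0,0,-0.0005],"rotation":[0,0,0],"fingers":-1},{"dp":[0,0,-0.0005],"rotation":[0,0,0],"fingers":-1},{"dp":[0,0,-0.0005],"rotation":[0,0,0],"fingers":-1},{"dp":[0,0,-0.008],"rotation":[0,0,0],"fingers":-1},{"dp":[0,0,-0.025],"rotation":[0,0,0],"fingers":-1},{"dp":[0,0,-0.05],"rotation":[0,0,0],"fingers":-1},{"dp":[0,0,-0.08],"rotation":[0,0,0],"fingers":-1},{"dp":[0,0,-0.115],"rotation":[0,0,0],"fingers":-1},{"dp":[0,0,-0.145],"rotation":[0,0,0],"fingers":-1},{"dp":[0,0,-0.165],"rotation":[0,0,0],"fingers":-1},{"dp":[0,0,-0.17],"rotation":[0,0,0],"fingers":-1},{"dp":[0,0,-0.17],"rotation":[0,0,0],"fingers":-1}]'
python3 - <<'E'
from h import *
go([.5235,.331,.2],92.2)
print(arm.observe()["joints"])
cv2.imwrite("pics/side5.png",arm.get_image("side"))
crop("pics/side5.png","pics/c10.png",180,130,200,150,4)
E
```

```text
clock: 11.58
position: [0.55, 0.0118, 0.1992]
ee_rot: [3.141, -0.036, 0.001]
force: [0.1, 0.1, -0.5]
width: 1.003
t 11.57 pos [0.55   0.0118 0.1992] yaw [-1.3200e+00 -5.0000e-02  1.7996e+02] w 92.3 F [ 0.1  0.1 -0.5]
  dp [-0.0338 -0.3185 -0.001 ] rot [ 1.2000e-03 -1.0000e-04 -1.6322e+00]
[ 0.22162122  0.38153979 -0.45453697  1.7657842   0.19196659  1.03733106
 -0.32556655]
```

View pics/c10.png

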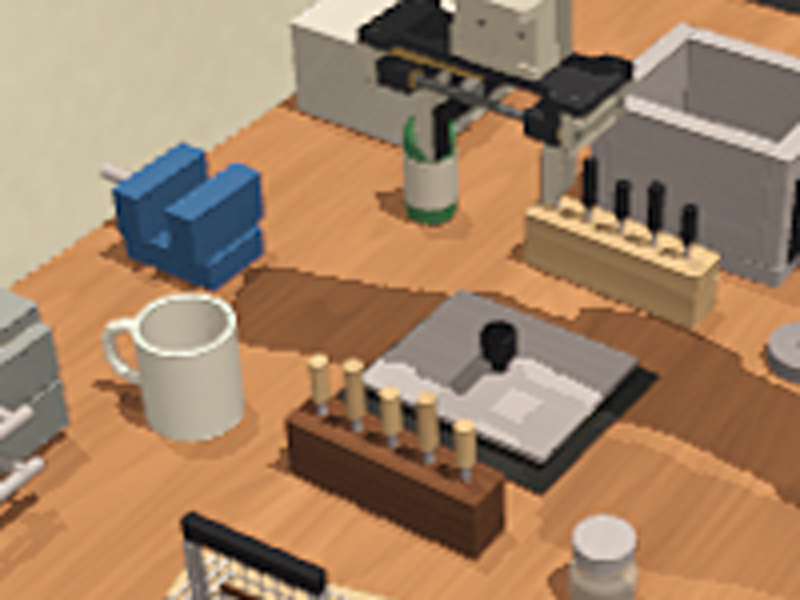

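The lid lies flat, knob up, on the mat with its knob at c10 (498,340), and it has been released. I'll refine the basket pose by overlaying its model on the images.

```bash
cat >> h.py <<'E'
def box(cx,cy,yaw,lx,ly,z0,z1):
    c,s=np.cos(np.radians(yaw)),np.sin(np.radians(yaw));P=[]
    for z in(z0,z1):
        for a,b in((1,1),(1,-1),(-1,-1),(-1,1)):
            x,y=a*lx/2,b*ly/2;P.append([cx+c*x-s*y,cy+s*x+c*y,z])
    return P
def draw(n,src,out,x,y,w,h,s,boxes):
    i=cv2.resize(cv2.imread(src)[y:y+h,x:x+w],None,fx=s,fy=s,interpolation=cv2.INTER_CUBIC)
    for b in boxes:
        q=(proj(n,b)+.5-[x,y])*s-.5
        q=np.round(q).astype(int)
        for k in range(4):
            for a,c in((k,(k+1)%4),(k+4,(k+1)%4+4),(k,k+4)): cv2.line(i,tuple(map(int,q[a])),tuple(map(int,q[c])),(0,255,0) if b is boxes[0] else (255,255,0),1)
    cv2.imwrite(out,i)
E
cat > ov.py <<'E'
from h import *
import sys
x,y,w=map(float,sys.argv[1:4])
B=[box(x,y,w,.108,.012,.012+.078,.012+.096),box(x,y,w,.110,.070,.012,.054)]
draw("top","pics/top0.png","pics/o1.png",180,155,60,60,10,B)
draw("side","pics/side0.png","pics/o2.png",205,250,75,60,10,B)
a=cv2.imread("pics/o1.png");b=cv2.imread("pics/o2.png")
o=np.hstack([a,b]);cv2.imwrite(sys.argv[4],cv2.resize(o,None,fx=.59,fy=.59,interpolation=cv2.INTER_AREA))
E
python3 ov.py .5235 .331 2.2 pics/ov1.png
```

```text
(no output)
```

View pics/ov1.png

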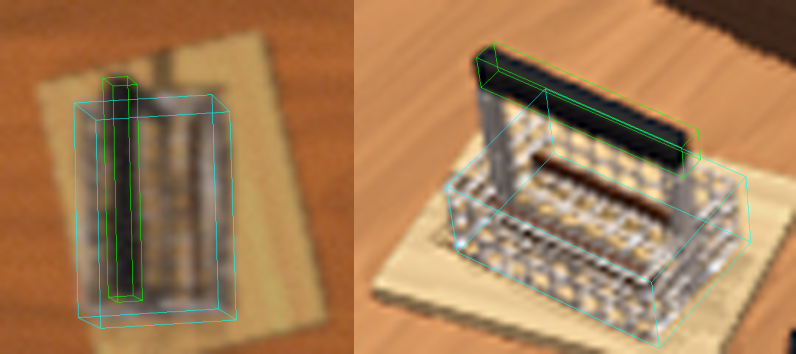

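View pics/o2.png

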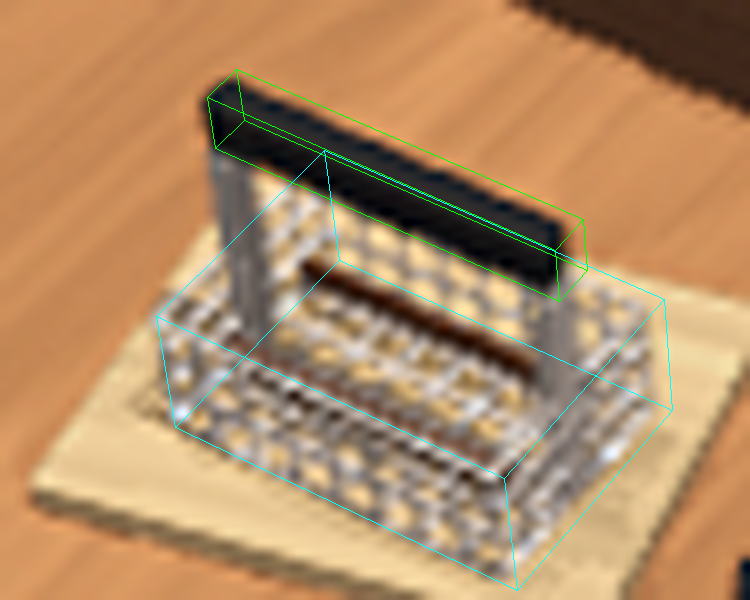

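View pics/o1.png

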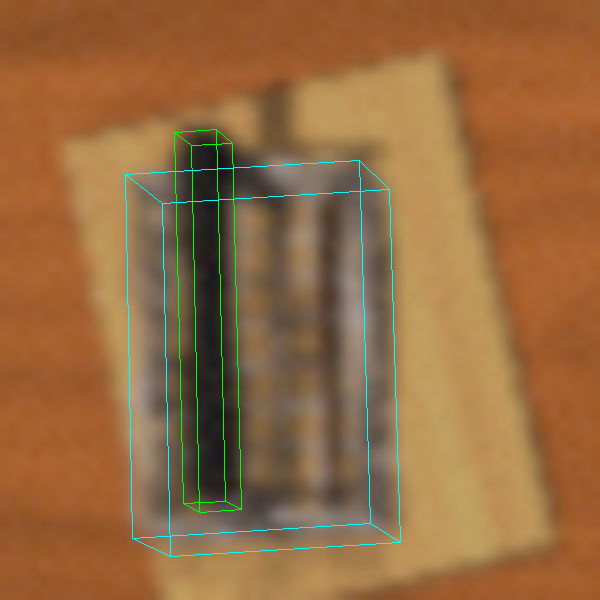

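The overlay fits to 1–2 px. Combined estimate for the bar centre is (0.5235, 0.330) with yaw about 2°. I'll move above it.

```bash
python3 -m pendant '[{"dp":[-0.001,-0.006,0],"rotation":[0,0,-0.04],"fingers":-1},{"dp":[-0.002,-0.02,0],"rotation":[0,0,-0.14],"fingers":-1},{"dp":[-0.004,-0.044,0],"rotation":[0,0,-0.27],"fingers":-1},{"dp":[-0.007,-0.072,0],"rotation":[0,0,-0.41],"fingers":-1},{"dp":[-0.010,-0.1,0],"rotation":[0,0,-0.55],"fingers":-1},{"dp":[-0.014,-0.13,0],"rotation":[0,0,-0.7],"fingers":-1},{"dp":[-0.017,-0.16,0],"rotation":[0,0,-0.85],"fingers":-1},{"dp":[-0.02,-0.19,0],"rotation":[0,0,-1.0],"fingers":-1},{"dp":[-0.024,-0.22,0],"rotation":[0,0,-1.14],"fingers":-1},{"dp":[-0.027,-0.25,0],"rotation":[0,0,-1.28],"fingers":-1},{"dp":[-0.03,-0.277,0],"rotation":[0,0,-1.42],"fingers":-1},{"dp":[-0.032,-0.3,0],"rotation":[0,0,-1.53],"fingers":-1},{"dp":[-0.034,-0.313,0],"rotation":[0,0,-1.6],"fingers":-1},{"dp":[-0.034,-0.3175,0],"rotation":[0,0,-1.628],"fingers":-1},{"dp":[-0.034,-0.3175,0],"rotation":[0,0,-1.628],"fingers":-1},{"dp":[-0.034,-0.3175,0],"rotation":[0,0,-1.628],"fingers":-1}]'
python3 - <<'E'
from h import *
go([.5235,.330,.08],92)
print(np.round(arm.observe()["joints"],2))
for n in("side","top"): cv2.imwrite(f"pics/{n}6.png",arm.get_image(n))
crop("pics/side6.png","pics/c11.png",180,170,140,140,4)
crop("pics/top6.png","pics/c12.png",240,130,150,110,4)
crop("pics/top6.png","pics/c13.png",160,140,130,110,4)
a=cv2.imread("pics/c11.png")
p=arm.observe()["position"];q=(proj("side",[p,p+[0,0,.2-p[2]-.12+.0]])+.5-[180,170])*4
print(q)
E
```

```text
clock: 13.62
position: [0.5232, 0.3292, 0.1981]
ee_rot: [2.184, 2.257, -0.002]
force: [-0.2, 0.9, -0.6]
width: 0.999
t 13.62 pos [0.5232 0.3292 0.1981] yaw [ 9.1870e+01  7.0000e-02 -1.7997e+02] w 91.9 F [-0.2  0.9 -0.6]
  dp [0.001  0.0004 0.1181] rot [-0.0005  0.0013 -0.0023]
[-0.11  0.59 -0.84  1.58  0.46  1.19  0.56]
[[245.80227077 273.22027314]
 [262.96360329 413.14347378]]
```

View pics/c11.png

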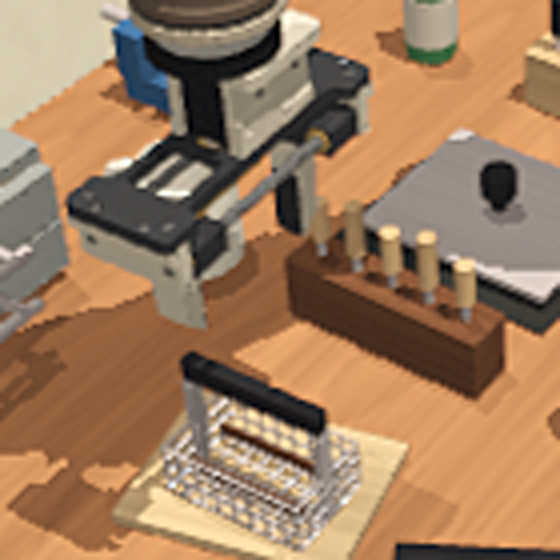

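View pics/c12.png

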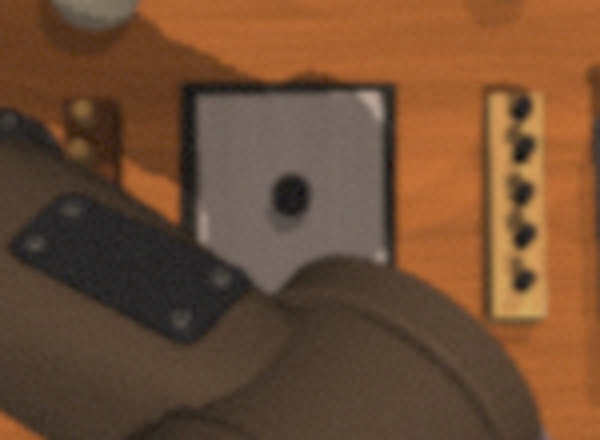

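View pics/c13.png

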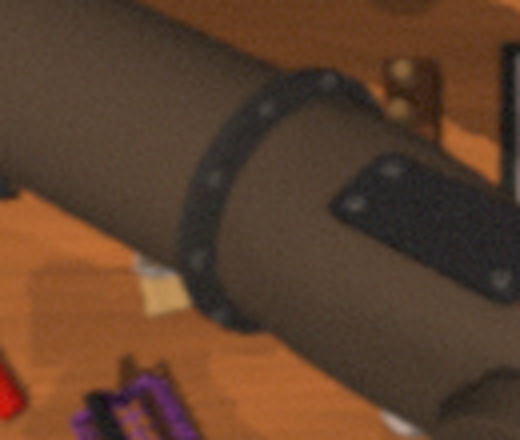

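The lid sits inside the mat (c12: lid x 196–388, top edge 92; mat x 183–395, top 84). I'll compute the real margins and the finger midpoint.

```bash
python3 - <<'E'
from h import *
np.set_printoptions(precision=4,suppress=True)
f=lambda p,z:onz("top",*un(p,240,130,4),z)
print("lid L,R,T",f((196,150),.02)[1],f((388,150),.02)[1],f((290,92),.02)[0],"knob",f((291,194),.056))
print("mat L,R,T",f((183,150),.004)[1],f((395,150),.004)[1],f((290,84),.004)[0])
E
```

```text
lid L,R,T 0.08094395991252672 -0.06678761479444761 0.6369478987109769 knob [0.5492 0.0086 0.056 ]
mat L,R,T 0.09196583146181034 -0.07311000150132707 0.6475991662855632
```

```bash
python3 -m pendant '[{"dp":[0.001,0,0.01],"rotation":[0,0.001,-0.002],"fingers":-1},{"dp":[0.001,0,0.03],"rotation":[0,0.001,-0.002],"fingers":-1},{"dp":[0.001,0,0.055],"rotation":[0,0.001,-0.002],"fingers":-1},{"dp":[0.001,0,0.08],"rotation":[0,0.001,-0.002],"fingers":-1},{"dp":[0.001,0,0.1],"rotation":[0,0.001,-0.002],"fingers":-1},{"dp":[0.001,0,0.112],"rotation":[0,0.001,-0.002],"fingers":-1},{"dp":[0.001,0,0.117],"rotation":[0,0.001,-0.002],"fingers":-1},{"dp":[0.001,0,0.118],"rotation":[0,0.001,-0.002],"fingers":-1},{"dp":[0.001,0,0.118],"rotation":[0,0.001,-0.002],"fingers":0},{"dp":[0.001,0,0.118],"rotation":[0,0.001,-0.002],"fingers":0}]'
python3 - <<'E'
from h import *
go([.5235,.330,.08],92)
cv2.imwrite("pics/side7.png",arm.get_image("side"))
crop("pics/side7.png","pics/c14.png",200,220,100,90,6)
E
```

```text
clock: 14.98
position: [0.5235, 0.3304, 0.081]
ee_rot: [2.182, 2.26, 0.001]
force: [0.4, -0.3, -0.3]
width: 0.832
t 14.97 pos [0.5235 0.3304 0.081 ] yaw [ 9.1990e+01 -2.0000e-02  1.7996e+02] w 76.6 F [ 0.4 -0.3 -0.3]
  dp [-0.0004  0.      0.001 ] rot [ 0.0007 -0.0004 -0.0001]
```

View pics/c14.png

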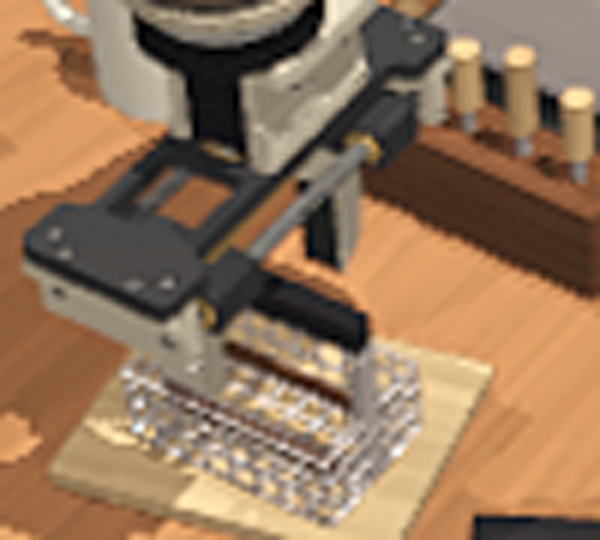

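The lid is centred to about 2 mm. The fingers straddle the handle, with one on each side in c14 at (205,350) and (330,240). I'll close.

```bash
python3 -m pendant '[{"dp":[0,0,0],"rotation":[0,0,0],"fingers":0.3},{"dp":[0,0,0],"rotation":[0,0,0],"fingers":0.5},{"dp":[0,0,0],"rotation":[0,0,0],"fingers":0.6},{"dp":[0,0,0],"rotation":[0,0,0],"fingers":0.7},{"dp":[0,0,0],"rotation":[0,0,0],"fingers":1},{"dp":[0,0,0],"rotation":[0,0,0],"fingers":1},{"dp":[0,0,0],"rotation":[0,0,0],"fingers":1},{"dp":[0,0,0],"rotation":[0,0,0],"fingers":1},{"dp":[0,0,0],"rotation":[0,0,0],"fingers":1},{"dp":[0,0,0],"rotation":[0,0,0],"fingers":1}]' 20; python3 -m pendant '[{"dp":[0,0,0],"rotation":[0,0,0],"fingers":1},{"dp":[0,0,0],"rotation":[0,0,0],"fingers":1},{"dp":[0,0,0],"rotation":[0,0,0],"fingers":1},{"dp":[0,0,0],"rotation":[0,0,0],"fingers":1}]' 45
```

```text
clock: 16.27
position: [0.5233, 0.3303, 0.0808]
ee_rot: [2.182, 2.26, 0.001]
force: [0.4, 0.6, -2.4]
width: 0.128
clock: 16.77
position: [0.5233, 0.3303, 0.0808]
ee_rot: [2.182, 2.26, 0.001]
force: [-0.3, -0.6, -1.8]
width: 0.13
```

Gripped at 12 mm. I'll lift straight up by 180 mm.

```bash
python3 -m pendant '[{"dp":[0,0,-0.003],"rotation":[0,0,0],"fingers":1},{"dp":[0,0,-0.01],"rotation":[0,0,0],"fingers":1},{"dp":[0,0,-0.02],"rotation":[0,0,0],"fingers":1},{"dp":[0,0,-0.035],"rotation":[0,0,0],"fingers":1},{"dp":[0,0,-0.053],"rotation":[0,0,0],"fingers":1},{"dp":[0,0,-0.073],"rotation":[0,0,0],"fingers":1},{"dp":[0,0,-0.095],"rotation":[0,0,0],"fingers":1},{"dp":[0,0,-0.117],"rotation":[0,0,0],"fingers":1},{"dp":[0,0,-0.138],"rotation":[0,0,0],"fingers":1},{"dp":[0,0,-0.157],"rotation":[0,0,0],"fingers":1},{"dp":[0,0,-0.17],"rotation":[0,0,0],"fingers":1},{"dp":[0,0,-0.178],"rotation":[0,0,0],"fingers":1},{"dp":[0,0,-0.18],"rotation":[0,0,0],"fingers":1},{"dp":[0,0,-0.18],"rotation":[0,0,0],"fingers":1}]' 45
python3 - <<'E'
from h import *
go([.5155,-.3075,.26],90)
print(np.round(arm.observe()["joints"],2))
cv2.imwrite("pics/side8.png",arm.get_image("side"))
crop("pics/side8.png","pics/c15.png",180,120,160,150,4)
E
```

```text
clock: 18.52
position: [0.5231, 0.33, 0.2602]
ee_rot: [-2.182, -2.26, 0.001]
force: [-0.3, -0.2, -3.7]
width: 0.124
t 18.52 pos [0.5231 0.33   0.2602] yaw [ 9.1990e+01  1.0000e-02 -1.7998e+02] w 11.4 F [-0.3 -0.2 -3.7]
  dp [-6.369e-01 -2.980e-02  4.000e-04] rot [-0.0003  0.0003  0.0348]
[-0.1   0.54 -0.87  1.49  0.42  1.3   0.6 ]
```

View pics/c15.png

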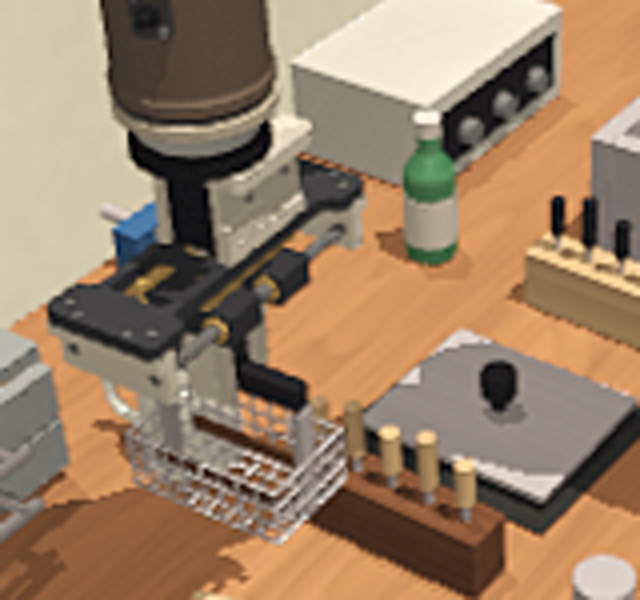

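The basket is held level, with its handle bar at (270,385). I'll carry it across in two calls.

```bash
python3 -m pendant '[{"dp":[-0.003,0,0],"rotation":[0,0,0],"fingers":1},{"dp":[-0.011,-0.001,0],"rotation":[0,0,0.001],"fingers":1},{"dp":[-0.025,-0.001,0],"rotation":[0,0,0.002],"fingers":1},{"dp":[-0.044,-0.002,0],"rotation":[0,0,0.003],"fingers":1},{"dp":[-0.067,-0.003,0],"rotation":[0,0,0.004],"fingers":1},{"dp":[-0.092,-0.004,0],"rotation":[0,0,0.005],"fingers":1},{"dp":[-0.12,-0.006,0],"rotation":[0,0,0.007],"fingers":1},{"dp":[-0.149,-0.007,0],"rotation":[0,0,0.008],"fingers":1},{"dp":[-0.178,-0.008,0],"rotation":[0,0,0.01],"fingers":1},{"dp":[-0.207,-0.01,0],"rotation":[0,0,0.012],"fingers":1},{"dp":[-0.236,-0.011,0],"rotation":[0,0,0.013],"fingers":1},{"dp":[-0.264,-0.012,0],"rotation":[0,0,0.015],"fingers":1},{"dp":[-0.289,-0.013,0],"rotation":[0,0,0.016],"fingers":1},{"dp":[-0.31,-0.014,0],"rotation":[0,0,0.017],"fingers":1},{"dp":[-0.325,-0.015,0],"rotation":[0,0,0.018],"fingers":1},{"dp":[-0.333,-0.016,0],"rotation":[0,0,0.018],"fingers":1},{"dp":[-0.335,-0.016,0],"rotation":[0,0,0.018],"fingers":1}]' 45
python3 - <<'E'
from h import *
go([.5155,-.3075,.26],90)
print(np.round(arm.observe()["joints"],2))
E
```

```text
clock: 20.7
position: [0.5187, -0.0056, 0.2603]
ee_rot: [-2.203, -2.24, 0.001]
force: [-0.4, 0.7, -3.1]
width: 0.123
t 20.7 pos [ 0.5187 -0.0056  0.2603] yaw [ 9.0940e+01  2.0000e-02 -1.7998e+02] w 11.3 F [-0.4  0.7 -3.1]
  dp [-0.3018 -0.0081  0.0004] rot [-0.0004  0.0004  0.0165]
[ 0.59  0.37 -0.9   1.73  0.31  1.2   1.2 ]
```

```bash
python3 -m pendant '[{"dp":[-0.003,0,0],"rotation":[0,0,0],"fingers":1},{"dp":[-0.011,0,0],"rotation":[0,0,0.001],"fingers":1},{"dp":[-0.025,-0.001,0],"rotation":[0,0,0.002],"fingers":1},{"dp":[-0.044,-0.001,0],"rotation":[0,0,0.003],"fingers":1},{"dp":[-0.067,-0.002,0],"rotation":[0,0,0.004],"fingers":1},{"dp":[-0.092,-0.003,0],"rotation":[0,0,0.005],"fingers":1},{"dp":[-0.12,-0.003,0],"rotation":[0,0,0.006],"fingers":1},{"dp":[-0.149,-0.004,0],"rotation":[0,0,0.008],"fingers":1},{"dp":[-0.178,-0.005,0],"rotation":[0,0,0.01],"fingers":1},{"dp":[-0.207,-0.006,0],"rotation":[0,0,0.011],"fingers":1},{"dp":[-0.233,-0.006,0],"rotation":[0,0,0.013],"fingers":1},{"dp":[-0.257,-0.007,0],"rotation":[0,0,0.014],"fingers":1},{"dp":[-0.276,-0.008,0],"rotation":[0,0,0.015],"fingers":1},{"dp":[-0.29,-0.008,0],"rotation":[0,0,0.016],"fingers":1},{"dp":[-0.299,-0.008,0],"rotation":[0,0,0.0165],"fingers":1},{"dp":[-0.302,-0.008,0],"rotation":[0,0,0.0165],"fingers":1},{"dp":[-0.302,-0.008,0],"rotation":[0,0,0.0165],"fingers":1},{"dp":[-0.302,-0.008,0],"rotation":[0,0,0.0165],"fingers":1}]' 45
python3 - <<'E'
from h import *
go([.5155,-.3075,.219],90)
print(np.round(arm.observe()["joints"],2))
for n in("side","top"): cv2.imwrite(f"pics/{n}9.png",arm.get_image(n))
crop("pics/side9.png","pics/c16.png",310,80,110,110,6)
crop("pics/top9.png","pics/c17.png",370,120,110,110,6)
E
```

```text
clock: 22.95
position: [0.5158, -0.3069, 0.2605]
ee_rot: [-2.22, -2.223, 0.001]
force: [0.1, 0.1, -2.8]
width: 0.127
t 22.95 pos [ 0.5158 -0.3069  0.2605] yaw [ 9.0060e+01  1.0000e-02 -1.7998e+02] w 11.7 F [ 0.1  0.1 -2.8]
  dp [-0.0006 -0.0003  0.0415] rot [-0.0003  0.0002  0.0011]
[ 0.98  0.49 -0.8   1.54  0.36  1.27  1.7 ]
```

View pics/c16.png

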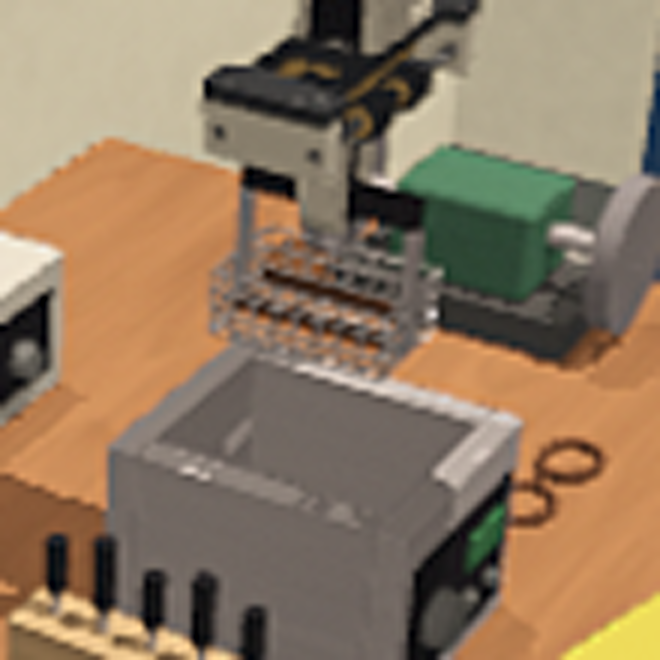

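View pics/c17.png

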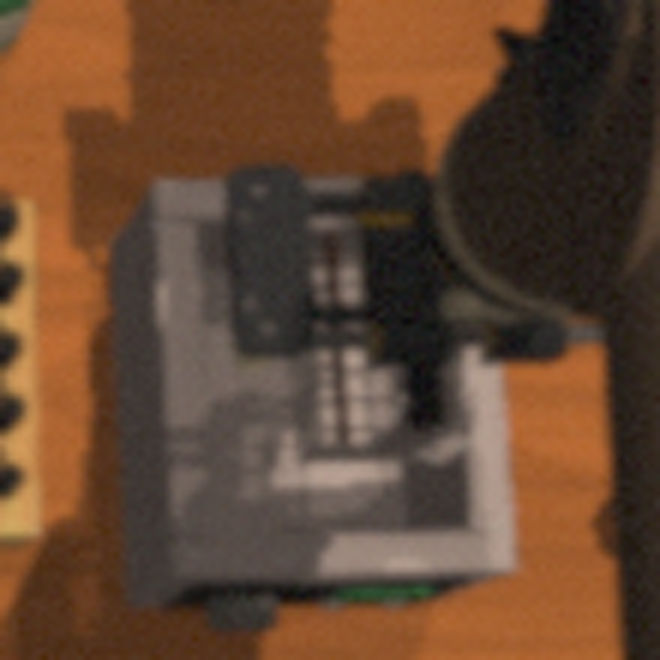

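The basket hangs level above the opening, clear of everything. I'll lower it to the final height, then check centring with model overlays.

```bash
python3 -m pendant '[{"dp":[0,0,0.003],"rotation":[0,0,0.001],"fingers":1},{"dp":[0,0,0.009],"rotation":[0,0,0.001],"fingers":1},{"dp":[0,0,0.017],"rotation":[0,0,0.001],"fingers":1},{"dp":[0,0,0.025],"rotation":[0,0,0.001],"fingers":1},{"dp":[0,0,0.032],"rotation":[0,0,0.001],"fingers":1},{"dp":[-0.0005,0,0.037],"rotation":[0,0,0.001],"fingers":1},{"dp":[-0.0005,0,0.04],"rotation":[0,0,0.001],"fingers":1},{"dp":[-0.0005,0,0.041],"rotation":[0,0,0.001],"fingers":1},{"dp":[-0.0005,0,0.041],"rotation":[0,0,0.001],"fingers":1},{"dp":[-0.0005,0,0.041],"rotation":[0,0,0.001],"fingers":1}]' 45
python3 - <<'E'
from h import *
go([.5155,-.3075,.219],90)
for n in("side","top"): cv2.imwrite(f"pics/{n}10.png",arm.get_image(n))
p=arm.observe()["position"];x,y=p[:2];u=p[2]-.0688;print("underside",u)
T=[box(.5155,-.308,0,.19,.16,.0,.13),box(.5155,-.308,0,.15,.12,.13,.1301)]
K=[box(x,y,0,.11,.07,u,u+.042),box(x,y,0,.108,.012,u+.078,u+.096)]
draw("side","pics/side10.png","pics/c18.png",310,90,100,100,7,K+T)
draw("top","pics/top10.png","pics/c19.png",385,135,85,95,7,K+T)
draw("side","pics/side3.png","pics/c20.png",320,130,85,75,8,T)
E
```

```text
clock: 24.3
position: [0.5159, -0.3077, 0.2198]
ee_rot: [2.221, 2.221, -0.001]
force: [0.4, 0.6, -3.0]
width: 0.127
t 24.3 pos [ 0.5159 -0.3077  0.2198] yaw [9.0e+01 3.0e-02 1.8e+02] w 11.7 F [ 0.4  0.6 -3. ]
  dp [ 0.0002 -0.0004  0.0008] rot [ 0.      0.0006 -0.0001]
underside 0.15090787086903992
```

View pics/c18.png

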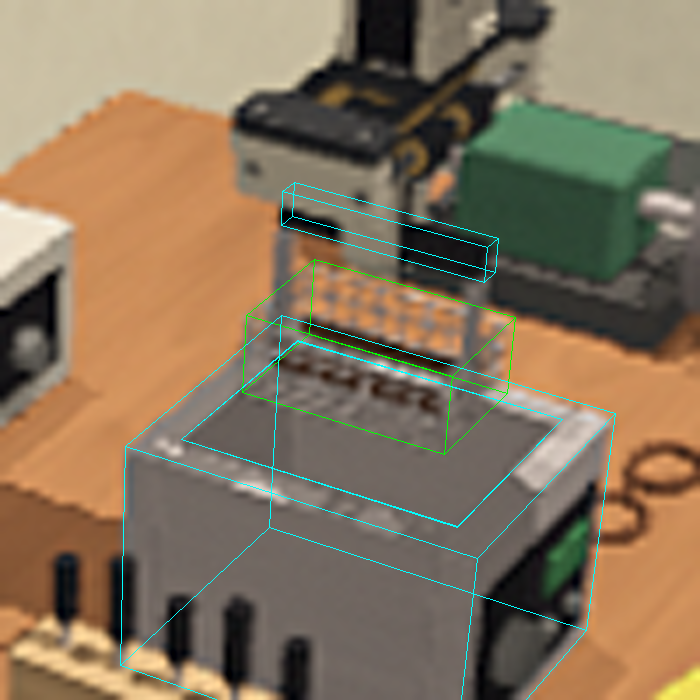

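View pics/c19.png

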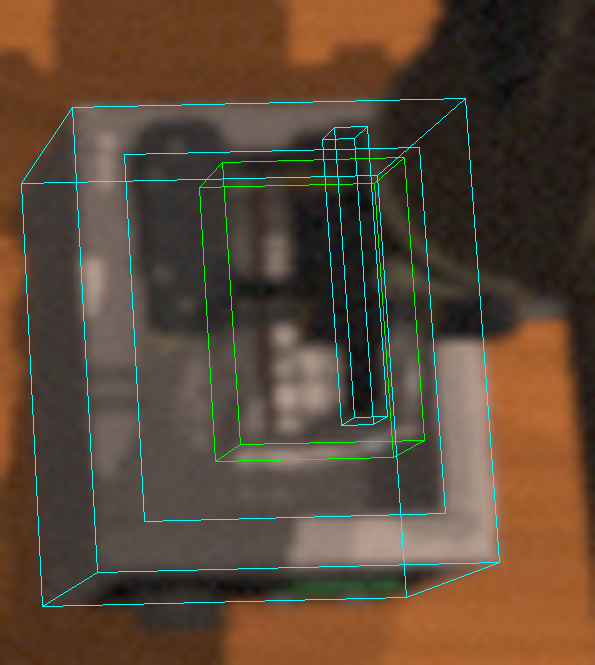

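View pics/c20.png

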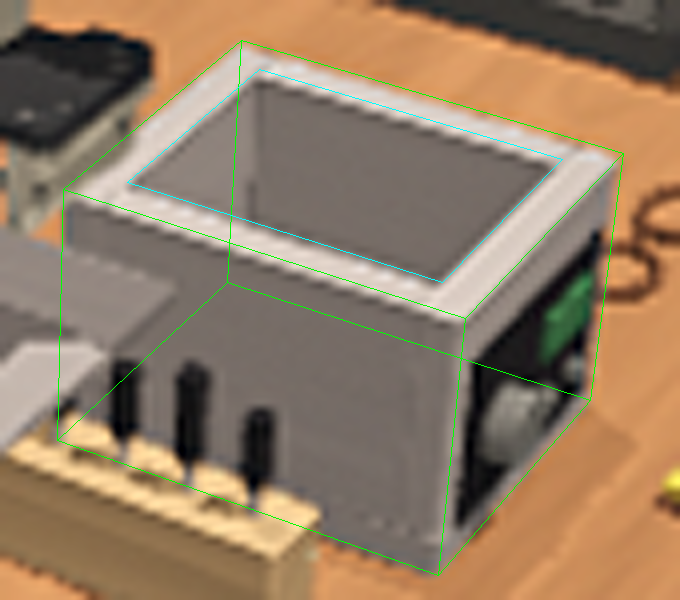

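```bash
python3 - <<'E'
from h import *
i=cv2.imread("pics/side10.png")[105:165,330:400];i=cv2.convertScaleAbs(i,alpha=1.5);cv2.imwrite("pics/c21.png",cv2.resize(i,None,fx=10,fy=10,interpolation=cv2.INTER_CUBIC))
i=cv2.imread("pics/top10.png")[145:225,385:460];i=cv2.convertScaleAbs(i,alpha=2);cv2.imwrite("pics/c22.png",cv2.resize(i,None,fx=7,fy=7,interpolation=cv2.INTER_CUBIC))
p=arm.observe()["position"];x,y=p[:2];u=p[2]-.0688
for n,o,s in(("side",(330,105),10),("top",(385,145),7)):
  f=lambda P:np.round((proj(n,P)+.5-o)*s).astype(int).tolist()
  print(n,"basket",f(box(x,y,0,.11,.07,u,u+.042)),"\n bar",f(box(x,y,0,.108,.012,u+.078,u+.096)),"\n open",f(box(.5155,-.308,0,.15,.12,.13,.13))[:4],"\n outer",f(box(.5155,-.308,0,.19,.16,.13,.13))[:4])
E
```

```text
side basket [[147, 411], [243, 328], [525, 412], [436, 499], [153, 301], [250, 221], [537, 303], [446, 388]] 
 bar [[201, 173], [218, 159], [507, 240], [492, 254], [204, 124], [221, 110], [512, 190], [497, 204]] 
 open [[60, 478], [224, 337], [603, 450], [453, 603]] 
 outer [[-20, 487], [202, 301], [679, 441], [482, 648]]
top basket [[199, 118], [375, 114], [394, 387], [215, 391], [223, 92], [404, 88], [424, 370], [240, 375]] 
 bar [[322, 69], [354, 69], [374, 354], [341, 355], [335, 57], [367, 56], [387, 346], [354, 347]] 
 open [[124, 84], [420, 77], [446, 444], [145, 451]] 
 outer [[72, 37], [465, 28], [500, 492], [97, 502]]
```

View pics/c21.png

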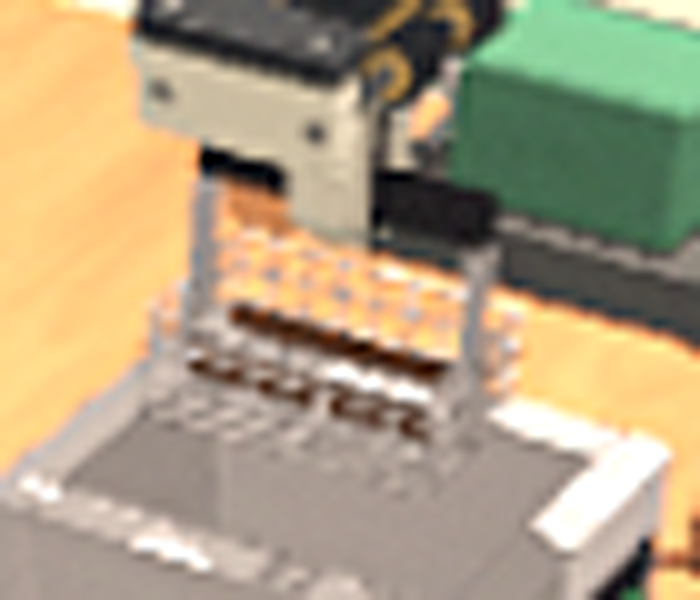

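View pics/c22.png

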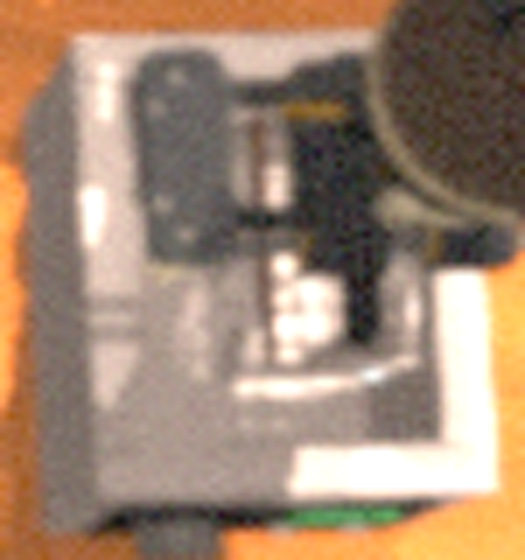

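```bash
python3 -m pendant '[{"dp":[0,0,0.001],"rotation":[0,0,0],"fingers":1},{"dp":[0,0,0.001],"rotation":[0,0,0],"fingers":1},{"dp":[0,0,0.001],"rotation":[0,0,0],"fingers":1},{"dp":[0,0,0.001],"rotation":[0,0,0],"fingers":1},{"dp":[0,0,0.001],"rotation":[0,0,0],"fingers":1},{"dp":[0,0,0.001],"rotation":[0,0,0],"fingers":1}]' 45
python3 - <<'E'
from h import *
go([.5155,-.308,.219],90); print(arm.observe()["ft_torque"],abs(arm.observe()["dq"]).max())
t=arm.get_image("top");s=arm.get_image("side");cv2.imwrite("pics/top11.png",t);cv2.imwrite("pics/side11.png",s)
T=box(.55,.0114,-1.3,.2,.17,0,.004);L=box(.55,.0114,-1.3,.172,.142,.012,.02)
draw("top","pics/top11.png","pics/c23.png",270,135,85,90,6,[L,T])
E
```

```text
clock: 25.15
position: [0.5158, -0.3077, 0.2187]
ee_rot: [2.221, 2.221, -0.001]
force: [-0.0, -0.2, -2.7]
width: 0.127
t 25.15 pos [ 0.5158 -0.3077  0.2187] yaw [ 8.9990e+01  3.0000e-02 -1.7999e+02] w 11.7 F [-0.  -0.2 -2.7]
  dp [-0.0003 -0.0003 -0.0003] rot [-0.0001  0.0006 -0.0001]
[ 0.11664476 -0.12635761 -0.02197598] 0.00211502315008729
```

View pics/top11.png

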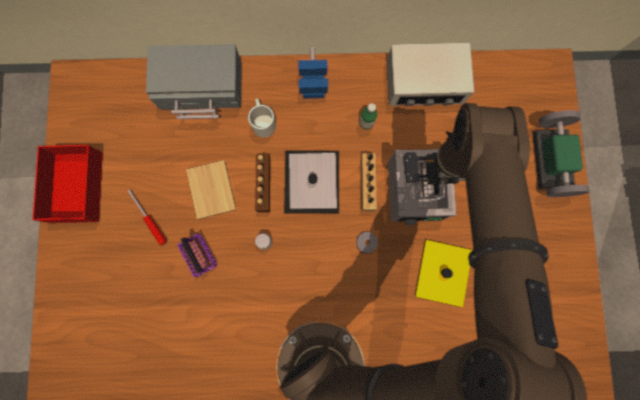

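View pics/c23.png

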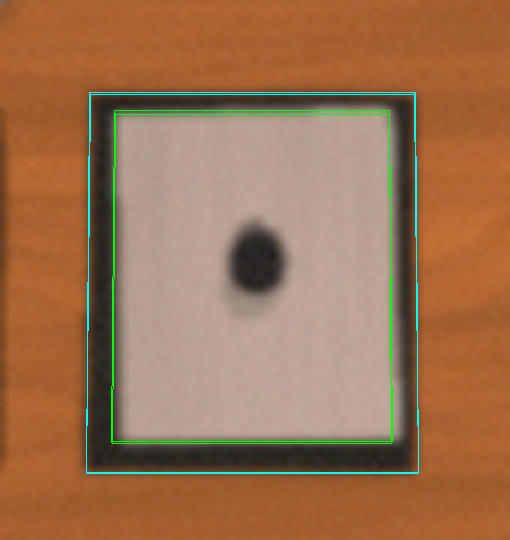

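View pics/side11.png

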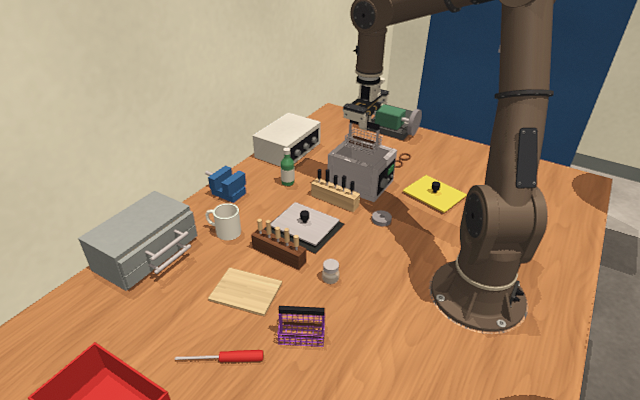

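```bash
python3 -c "
from cell import arm
print(arm.sign_off())"
```

```text
the job is handed in; nothing more can be done
None
```

I set the lid down on the mat and handed in the job with the basket held still over the open tank, at 25 s of the 72 s allowed. I don't have a verdict.

- **Lid:** I lifted it by its knob, set it flat and knob up on the bare mat, and let go. The last picture shows it fully on the mat, but about 3 mm off centre towards the tank.
- **Basket:** I picked it up by its handle and carried it level, with its underside at about 190 mm, above the racks' 115 mm. It now hangs about 20 mm above the rim. By the arm's readings the gripper is within about 1 mm of the opening's centre and within about 1° of square with the tank.
- **Contact:** the force reading of about -3 N is just the basket's weight, the joints are still, and the grip is steady on the 12 mm bar. Nothing else on the bench appears to have moved.
- **Doubtful checks:** the two cameras disagree by 1–2 pixels (3–5 mm). The gripper hides part of the basket, so its centring and level rest mostly on the arm's readings and the grasp. The pictures agree with them only to within a few millimetres.

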